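Clamp a polymer plaque under the torque-limited press of an infrared spectrometer

ROBOT

A 6-joint arm with a two-finger parallel gripper is mounted at the origin on the work surface. World frame = base frame: x ahead of the robot, y to its left, z up, the work surface at z = 0. Lengths are in m, angles in rad, forces in N, time in s.
With the tool pointing down it reaches from about 0.3 to 0.875 m from the base axis. Payload 6.4 kg.
Tool frame: the origin (TCP) lies between the finger pads; the fingertips stand ctrl.tip_extent ahead of it and the grasp point (between the pads) is the TCP (ctrl.tip_extent is the distance from the TCP to the fingertips, in m); z points along the fingers, y is the line along which they close (so a half turn about z gives the same grasp; the last joint's range is limited). The gripper opens to 85 mm and grips with 20 to 120 N. Pads are 22 mm wide; open, the fingers measure 114 mm over their backs; the gripper's body (76 mm by 85 mm) begins 54 mm behind the grasp point. The pads swing forward as they close: fully open they stand 13 mm farther back than shut.
Start: joints at [-1.481, 0.181, 1.607, -0, 1.354, -0.206], TCP at [0.168, -0.55, 0.25] pointing down, gripper open.
Joint ranges: [-2.99, 2.99], [-0.89, 2.07], [0.3, 2.58], [-1.14, 4.28], [0, 2.63], [-3.12, 3.12]. Speed limits (rad/s): [2.57, 2.57, 3.01, 3.14, 3.14, 3.14].

INTERFACE

Orientations are given as a unit quaternion [w, x, y, z].
In Python, from bench import ctrl gives the robot as it stands.
- The arm moves only by the tool send_rows, never from a script. Its arguments are lists of equal length, an entry for each row: "dr": the turn, a rotation vector about the tool's x, y, z in units of 6 degrees (1.0 is 6 degrees), a list of three; "xyz": the shift along the tool's x, y, z in cm, a list of three; "jaw": the opening in per cent of the stroke, from 0 (shut) to 100 (fully open). In form: {"dr": [[wx, wy, wz], ...], "xyz": [[dx, dy, dz], ...], "jaw": [jaw, ...]}. A call has exactly 8 rows; each row is the pose to reach, as a shift and turn from the pose commanded when the call began, along the tool's axes at that moment; what a row does not reach only later rows make up. A row lasts 1/8 s, in which the tool goes at most 62.5 mm and 10.7 degrees, less where a joint would pass 70% of its speed; a pose out of reach is approached as far as the arm can. A call with a gripper value outside its range is refused whole. The fingers move at their own pace and stop on an object; the grip force is fixed at half the most. Time passes only in rows, so rows that repeat a pose let the fingers close, or fill a call up. It gives the time, the measured TCP pose, the force, the opening and the grip force at its end, in the units of the state.
- ctrl.get_obs(): the state, without advancing time (a new reading comes with each control period).
- ctrl.camera(name): name is "side" or "top"; returns the picture (400x640x3 uint8, red, green, blue); there is no depth.
- ctrl.calibration(name): a dict with "camera_matrix" (3x3 intrinsics, pixels), "D" ([k1, k2, p1, p2, k3] as OpenCV has them; the pictures are not rectified), "world_from_camera" (4x4, takes a point from camera to world coordinates). Camera axes: x right, y up, looking along -z (the intrinsics and any distortion apply to the point x, -y, -z); pixel columns grow to the right and rows downward; lengths in m; the calibration is good to about 2 mm. A picture is of the moment at which its call begins. calibration takes no time and is no camera call.
- ctrl.hand_in(): hands the job in; it is judged then, once.
The state is a dict: "time_s": time; "q": joint angles; "dq": joint speeds; "joint_efforts": joint torques, N m; "eef_pos": TCP position; "eef_rot": TCP orientation; "wrist_force": force on the tool from outside, world axes, zero at the start; "torque": the same for the moment, N m; "opening": opening from 0.0 (shut) to 1.0 (fully open); "grasp_force": force on a finger pad.
Only numpy, scipy, OpenCV 4.12 (cv2) and the standard library are available. Lean on these libraries where they do the work, as an engineer would, in place of code of your own. Each camera call takes 0.05 s, during which the arm holds its last target. There are 200 camera calls.

TASK

Get the amber plaque ready for measuring: take it from the white sample block and lay it gently, flat and centred over the diamond window on the spectrometer's deck, swing the press arm over it until it rests against its stop without forcing it, then turn the black knob on the arm clockwise until its slip clutch clicks. Stop at that one click, without letting it click a second time, then let go and leave the plaque clamped; disturb nothing else on the bench.

Things in the scene. Friction and masses are not known exactly. Their poses are not given: they have to be found in the camera images.
- plaque_amber: amber-coloured square polymer plaque, 28 x 28 x 12 mm, 10 to 17 g, one of three in the sample block; origin at the centre of its underside, z up, x and y along its sides
- plaque_green: green plaque of the same size, not to be measured; stays in its pocket of the block
- plaque_grey: grey plaque of the same size, not to be measured; stays in its pocket of the block
- sample_block: white block on the bench, 190 x 70 x 10 mm, with a row of three square pockets 60 mm apart along its x axis, each 31 mm wide and 4 mm deep; a plaque stands in each, its sides along the block's, 8 mm of it above the block's top. Origin under its centre. Which plaque is in which pocket varies
- spectrometer: cream-coloured bench infrared spectrometer with a purple band on its front, 240 (x) x 320 (y) x 105 mm tall, fixed to the bench; origin under its centre, -x is its front. On its deck stand a round steel crystal plate, 64 mm across and 3 mm high, and 110 mm to its -y side a steel post, 22 mm across, that carries the press arm
- crystal (a point): centre of the small diamond window, in the middle of the crystal plate, at the height of the plate's top face (108 mm above the bench); the plaque's centre must come within 7 mm of it
- press_pivot (a point): point on the upright axis about which the press arm swings, the axis of the post, at the height of the middle of the arm's beam; its axes are the spectrometer's. The window lies 110 mm from it along +y
- press_beam (a point): point on the top face of the press arm's beam, 60 mm from the pivot axis, midway across the beam; y points along the arm from the pivot to the knob, z up. The beam is a bare aluminium bar 24 mm wide and 18 mm thick, clear from 20 to 90 mm from the pivot; its top face is 64 mm above the crystal plate. The arm's hub round the pivot stands 10 mm higher than the beam
- knob_top (a point): centre of the top face of the press knob, on its axis, 110 mm from the arm's pivot; axes as press_beam. The knob is a black fluted upright cylinder with a red cap, 40 mm across, 24 mm high, with 10 mm of free space between its underside and the press head; grip it across its sides from above. It turns the screw; the screw stays where it is left, so the knob can be let go and gripped afresh
- press_head (a point): centre of the lower face of the press head under the knob, on the knob's axis; axes as press_beam. A rounded steel tip, 10 mm across, comes out of it; clockwise turning of the knob lowers it 2 mm per rad (it does not turn itself). It starts 1 to 3.5 mm above a plaque on the crystal, so it meets the plaque after 0.5 to 1.7 rad, and the click comes 0.7 to 1 rad later: to be felt
- press_arm (a joint): swing of the press arm about its post, rad: 0 is home, over the crystal and against a hard stop, growing counter-clockwise seen from above as the arm is opened; it starts open at 1.3 to 1.75, moves with a drag of about 0.15 N m and stays where it is left. Tightening the knob pushes the arm against the stop
- knob_mid (a point): point on the knob's axis, midway up the knob, where its slip clutch sits; axes as press_beam. The knob drags the screw round at a steady 0.23 N m or so; once the tip bears on the plaque the torque climbs to about 0.3 N m and the clutch then clicks: the torque falls by 0.2 to 0.4 N m within 0.2 rad, even kicking ahead. It clicks again each further 0.35 rad. At rest between steps friction shifts the reading
- wash_bottle: white wash bottle, 68 mm across, 190 mm tall with its spout; origin under its centre; leave alone
- mortar: white porcelain mortar bowl, 96 mm across, 55 mm tall; origin under its centre; leave alone
- flask: small amber volumetric flask with blue stopper, 58 mm across, 137 mm tall; origin under its centre; leave alone
- phone: dark smartphone lying flat, 74 x 150 x 9 mm; origin under its centre; leave alone
- vial: amber sample vial with black cap, 28 mm across, 52 mm tall; origin under its centre; leave alone
- pestle: white porcelain pestle lying down, 118 mm long; origin under its middle; leave alone
Not all that is in view belongs to the job. Of the things that look like the plaque_amber, the smallest one is meant.

How it is judged:
On the way, in this order (a step that is already met when the one before it is completed fails the run):
1. the amber plaque lies flat on the crystal plate, its centre within 7 mm of the window, let go, with the press arm still open (horizontal distance between plaque_amber and crystal below 0.007 m and z of plaque_amber in the frame of crystal between -0.003 and 0.003 m and angle between plaque_amber's own z axis and vertical below 0.1 rad and value of joint press_arm above 0.5 rad and contact force between the fingers and plaque_amber below 0.2 N and linear speed of plaque_amber below 0.02 m/s), for 0.2 s.
2. the press arm is home against its stop (within 0.03 rad) over the plaque, the clutch not yet clicked (horizontal distance between plaque_amber and crystal below 0.007 m and z of plaque_amber in the frame of crystal between -0.003 and 0.003 m and angle between plaque_amber's own z axis and vertical below 0.1 rad and value of joint press_arm below 0.03 rad and distance between press_clutch_c1 and press_screw_c1 below 0.002 m), for 0.2 s.
3. the knob has been turned until the clutch clicked, the tip pressing on the plaque with more than 28 N (horizontal distance between plaque_amber and crystal below 0.007 m and z of plaque_amber in the frame of crystal between -0.003 and 0.003 m and angle between plaque_amber's own z axis and vertical below 0.1 rad and distance between press_clutch_c1 and press_screw_c1 above 0.0021 m and contact force between press_tip_c0 and plaque_amber above 28 N), for 0.1 s.
At the end, for the whole second after the job is handed in: Amber plaque flat on the crystal plate, centre within 7 mm of the window; press arm home (within 0.03 rad); clutch clicked once (slip 0.14 to 0.55 rad); the tip presses the plaque with more than 28 N; green and grey plaques still in their pockets (moved under 20 mm); robot clear (all of step 3 and value of joint press_arm below 0.03 rad and distance between press_clutch_c1 and press_screw_c1 below 0.0081 m and linear speed of plaque_amber below 0.01 m/s and distance of each of plaque_green, plaque_grey from where it was at the start of the episode below 0.02 m); the robot touches nothing.
It fails at once if the clutch is ratcheted on to a second click (slip beyond 0.55 rad) (distance between press_clutch_c1 and press_screw_c1 above 0.0081 m).
It fails at once if the press arm is forced: the fingers push on its beam with more than 40 N (contact force between the fingers and press_arm_c0 above 40 N).
It fails at once if the plaque is pressed by hand on the crystal with more than 35 N while the arm is open (contact force between plaque_amber and spectrometer_c1 above 35 N and value of joint press_arm above 0.1 rad).
It fails at once if the fingers press on the crystal plate with more than 10 N (contact force between the fingers and spectrometer_c1 above 10 N).
It fails at once if another thing on the bench is moved by more than 30 mm (distance of any of wash_bottle, mortar, flask, phone, vial, pestle, plaque_green, plaque_grey from where it was at the start of the episode above 0.03 m).
It also fails if it takes over 72 s, if anything falls off the work surface, if the arm or the gripper's body presses on something with over 40 N, if the wrist force passes 120 N, or if a joint passes its speed limit or range.

## Working session

There is one attempt and no reset: what is moved stays moved. The work goes in short steps, Python scripts to look and compute and a tool call to move; the robot and the scene stay as the last step left them, time stands still between calls to the robot, and variables do not carry over. Pictures are saved under pics/ and viewed, at most 10 in all, crops included, and the job is handed in when it is done.

Besides the shell and the picture viewer there is one more tool, called after ">>>" as name(argument=value, ...) on one line, values as JSON. send_rows: Moves the arm, as the interface text tells. Its arguments: {"type":"object","properties":{"dr":{"type":"array","items":{"type":"array","items":{"type":"number"}}},"xyz":{"type":"array","items":{"type":"array","items":{"type":"number"}}},"jaw":{"type":"array","items":{"type":"number"}}},"required":["dr","xyz","jaw"]}

```bash
mkdir -p pics; ls
python3 - <<'E'
from bench import ctrl
import cv2,numpy as np
np.set_printoptions(precision=4,suppress=True)
o=ctrl.get_obs();print(o, ctrl.tip_extent)
for n in("side","top"):
    im=ctrl.camera(n);cv2.imwrite(f"pics/{n}0.png",im[:,:,::-1])
    c=ctrl.calibration(n);print(n,c)
E
```

```text
pics
{'time_s': 0.0, 'q': array([-1.4813,  0.1816,  1.608 ,  0.    ,  1.3538, -0.2063]), 'dq': array([ 0.0002, -0.001 ,  0.0005, -0.0002,  0.0005,  0.0008]), 'joint_efforts': array([ -0.0004, -44.4875, -35.1334,  -0.0003,   0.0087,   0.    ]), 'eef_pos': array([ 0.1676, -0.5495,  0.2494]), 'eef_rot': array([-0.0009,  0.9891,  0.1473,  0.0001]), 'wrist_force': array([ 0.7039, -0.547 , -0.8238]), 'torque': array([-0.0269,  0.0035, -0.013 ]), 'grasp_force': 0.0, 'opening': 0.9995724155445257} 0.019
side {'camera_matrix': array([[506.8642,   0.    , 318.2671],
       [  0.    , 506.8642, 195.9936],
       [  0.    ,   0.    ,   1.    ]]), 'D': array([-0.0908,  0.    ,  0.    ,  0.    ,  0.    ]), 'world_from_camera': array([[-0.8882,  0.2594, -0.3792,  0.029 ],
       [-0.4589, -0.4624,  0.7587,  0.983 ],
       [ 0.0215,  0.8479,  0.5298,  0.8576],
       [ 0.    ,  0.    ,  0.    ,  1.    ]])}
top {'camera_matrix': array([[369.5409,   0.    , 317.8361],
       [  0.    , 369.5409, 203.1811],
       [  0.    ,   0.    ,   1.    ]]), 'D': array([0.0193, 0.    , 0.    , 0.    , 0.    ]), 'world_from_camera': array([[ 0.0011,  0.9983, -0.0582,  0.4399],
       [-0.9995,  0.0029,  0.0302,  0.0061],
       [ 0.0303,  0.0581,  0.9978,  1.133 ],
       [ 0.    ,  0.    ,  0.    ,  1.    ]])}
```

View pics/side0.png

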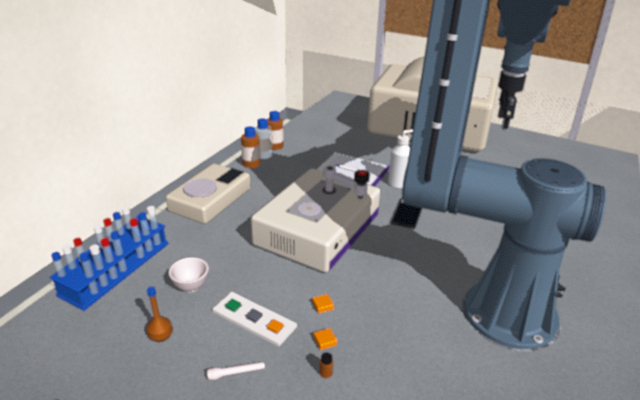

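View pics/top0.png

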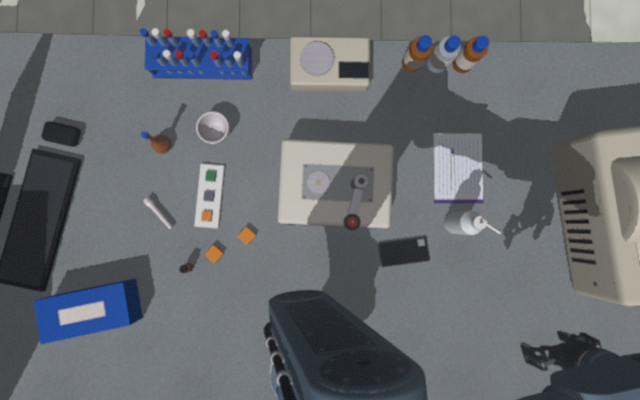

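The side view shows the sample block around (255,318), with amber at (274,327), and the spectrometer at (315,215). Two amber lookalikes lie loose on the bench at (322,303) and (325,338). The top view shows the block's amber plaque at (207,215), the crystal plate at (318,182), the post at (361,182) and the red knob at (352,222).

```bash
cat > h.py <<'E'
import numpy as np,cv2
from bench import ctrl
np.set_printoptions(precision=4,suppress=True)
C={n:ctrl.calibration(n) for n in("side","top")}
def ray(n,px):
    c=C[n];u=cv2.undistortPoints(np.array([[px]],float),c["camera_matrix"],c["D"])[0,0]
    W=c["world_from_camera"];d=W[:3,:3]@np.array([u[0],-u[1],-1]);return W[:3,3],d/np.linalg.norm(d)
def plane(n,px,z):
    o,d=ray(n,px);return o+d*(z-o[2])/d[2]
def tri(ps,pt):
    o1,d1=ray("side",ps);o2,d2=ray("top",pt)
    s=np.linalg.lstsq(np.c_[d1,-d2],o2-o1,rcond=None)[0]
    a,b=o1+s[0]*d1,o2+s[1]*d2;return (a+b)/2,np.linalg.norm(a-b)
def proj(n,P):
    c=C[n];W=c["world_from_camera"];p=W[:3,:3].T@(np.array(P)-W[:3,3])
    return cv2.projectPoints(np.array([[p[0],-p[1],-p[2]]]),np.zeros(3),np.zeros(3),c["camera_matrix"],c["D"])[0].ravel()
E
python3 - <<'E'
from h import *
im={n:cv2.imread(f"pics/{n}0.png") for n in C}
for n,I in im.items():
    hsv=cv2.cvtColor(I,cv2.COLOR_BGR2HSV)
    for nm,lo,hi in(("amber",(8,180,150),(22,255,255)),("green",(60,80,40),(90,255,255)),("red",(170,90,60),(180,255,255)),("red2",(0,110,60),(5,255,255)),("white",(0,0,195),(180,30,255))):
        m=cv2.inRange(hsv,lo,hi);k,l,s,c=cv2.connectedComponentsWithStats(m)
        for i in range(1,k):
            if s[i][4]>15 and s[i][4]<3000:
                ct=max(cv2.findContours((l==i).astype(np.uint8),0,2)[0],key=cv2.contourArea)
                print(n,nm,s[i],c[i],cv2.minAreaRect(ct))
a=cv2.resize(im["top"][130:240,180:400],None,fx=3.6,fy=3.6,interpolation=2)
cv2.imwrite("pics/c1.png",a)
b=cv2.resize(im["side"][150:345,210:400],None,fx=3,fy=3,interpolation=2)
cv2.imwrite("pics/c2.png",b)
E
```

```text
side amber [271 120  11   9  47] [277.2553 124.4255] ((277.0500183105469, 124.64999389648438), (6.9570112228393555, 10.435516357421875), 71.56504821777344)
side amber [246 137  12   9  60] [252.5333 141.25  ] ((252.03846740722656, 141.69232177734375), (7.648529529571533, 10.78638744354248), 78.69007110595703)
side amber [313 295  20  17 243] [322.8477 303.037 ] ((322.8500061035156, 303.050048828125), (15.811386108398438, 16.76007080078125), 71.56504821777344)
side amber [151 298  18  41 306] [159.0294 324.9575] ((159.88633728027344, 318.1370544433594), (16.96047019958496, 39.824310302734375), 1.7899105548858643)
side amber [268 320  15  13 117] [274.8718 325.7778] ((275.0, 325.5), (10.60660171508789, 12.020814895629883), 45.0)
side amber [314 329  22  20 300] [325.0867 338.29  ] ((325.1414794921875, 338.24530029296875), (17.582151412963867, 19.093114852905273), 74.05460357666016)
side green [226 299  15  12 108] [232.8889 304.8148] ((232.75003051757812, 304.7500305175781), (10.60660171508789, 11.31370735168457), 45.0)
side red [130 218   8   9  34] [133.2647 222.3824] ((133.5, 222.0)
[... 6054 characters left out ...]
9023438, 224.9528350830078), (3.5713741779327393, 15.52174186706543), 15.945395469665527)
top white [370 223  17   4  38] [378.7105 224.9474] ((378.0742492675781, 224.7574462890625), (16.020099639892578, 2.68660044670105), 5.710593223571777)
top white [462 224  16  11 110] [468.6818 228.9455] ((468.3513488769531, 229.1080780029297), (16.274669647216797, 8.602325439453125), 35.53767776489258)
top white [ 85 303  18  15 122] [ 93.4672 310.0082] ((93.44232177734375, 310.2115783691406), (11.178618431091309, 19.219379425048828), 78.69007110595703)
top white [ 60 309  22  15 193] [ 68.8446 315.5078] ((70.3269271850586, 315.1346130371094), (12.159200668334961, 21.37666130065918), 78.69007110595703)
```

View pics/c1.png

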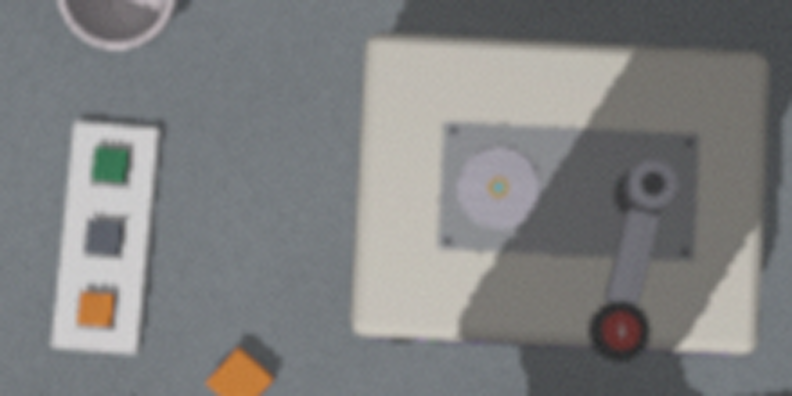

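View pics/c2.png

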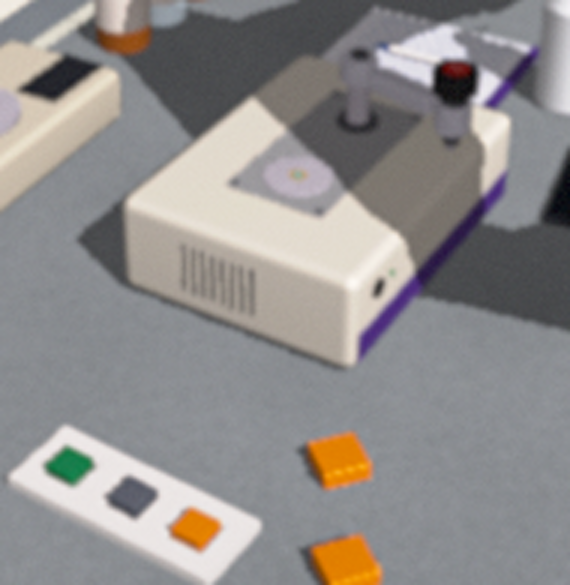

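The top crop puts the window at about (318.6,181.9), the post at (361.4,181.1), the knob cap at (352.2,221.9) and the block's amber plaque at (206.9,215.8). The side crop puts the window at (309.3,208.3), the knob cap at (361.7,173.7) and the plaque's top at about (275,325).

Run:
```python
from h import *
print("window",tri((309.3,208.3),(318.6,181.9)),plane("top",(318.6,181.9),.108),plane("side",(309.3,208.3),.108))
print("knob",tri((361.7,173.2),(352.2,221.7)),plane("top",(352.2,221.7),.187))
I={n:cv2.imread(f"pics/{n}0.png") for n in C}
# plaque top faces, by saturation mask at block
for nm,lo,hi,win in (("amber",(5,100,110),(25,255,255),{"top":(195,205,220,228),"side":(264,314,290,338)}),("green",(55,60,30),(95,255,255),{"top":(200,165,220,185),"side":(220,295,246,315)})):
    p={}
    for n in C:
        x0,y0,x1,y1=win[n];h=cv2.cvtColor(I[n][y0:y1,x0:x1],cv2.COLOR_BGR2HSV)
        m=cv2.inRange(h,lo,hi);ct=max(cv2.findContours(m,0,2)[0],key=cv2.contourArea);r=cv2.minAreaRect(ct)
        p[n]=np.array(r[0])+(x0,y0);print(nm,n,p[n],r[1:],m.sum()/255)
    print(tri(p["side"],p["top"]),plane("top",p["top"],.018),plane("side",p["side"],.018))
# block outline (top view)
h=cv2.cvtColor(I["top"],cv2.COLOR_BGR2HSV);m=cv2.inRange(h,(0,0,165),(180,60,255));m[:,:190]=0;m[:,230:]=0;m[:158]=0;m[235:]=0
ct=max(cv2.findContours(m,0,2)[0],key=cv2.contourArea);r=cv2.minAreaRect(ct);b=np.array([plane("top",q,.010) for q in cv2.boxPoints(r)])
print("block",r,b, np.linalg.norm(b-np.roll(b,1,0),axis=1))
# spectrometer top outline
# plane points: post top & crystal
pv=[plane("top",(361.4,181.1),z) for z in(.182,.195)];print("post",pv)
```

```text
window (array([ 0.5596, -0.027 ,  0.1052]), np.float64(0.00045726406789137826)) [ 0.5591 -0.027   0.108 ] [ 0.5579 -0.0232  0.108 ]
knob (array([ 0.448 , -0.1084,  0.2049]), np.float64(0.0008812359920961923)) [ 0.4477 -0.1107  0.187 ]
amber side [274.7123 325.6179] ((14.08364486694336, 11.65542984008789), 29.05460548400879) 150.0
amber top [206.5 215.5] ((9.0, 9.0), 90.0) 84.0
(array([0.4675, 0.3066, 0.0121]), np.float64(0.0006575161889382122)) [0.4671 0.3049 0.018 ] [0.4648 0.3114 0.018 ]
green side [232.75 304.75] ((10.60660171508789, 11.31370735168457), 45.0) 116.0
green top [210.1351 175.1892] ((8.877545356750488, 8.877545356750488), 9.462322235107422) 80.0
(array([0.5888, 0.2977, 0.0119]), np.float64(0.0006202873125654272)) [0.5882 0.2963 0.018 ] [0.5844 0.3026 0.018 ]
block ((208.56077575683594, 195.90415954589844), (23.46996307373047, 62.796363830566406), 5.8263421058654785) [[0.4359 0.3443 0.01  ]
 [0.6248 0.3291 0.01  ]
 [0.618  0.259  0.01  ]
 [0.4288 0.275  0.01  ]] [0.0697 0.1895 0.0704 0.1899]
post [array([ 0.5531, -0.1358,  0.182 ]), array([ 0.5515, -0.1338,  0.195 ])]
```

```bash
cat >> h.py <<'E'
from scipy.spatial.transform import Rotation as R
def goto(*T,o=None):
    """targets (x,y,z,yaw): print xyz[cm], dr[6deg] from the present pose, tool axes"""
    o=o or ctrl.get_obs();q=o["eef_rot"];r0=R.from_quat(np.r_[q[1:],q[0]]);p0=o["eef_pos"]
    print("p",p0,"yaw",2*np.arctan2(q[2],q[1]),"F",o["wrist_force"],"M",o["torque"],"q",o["q"])
    for t in T:
        r1=R.from_euler("z",t[3])*R.from_euler("x",np.pi)
        print("xyz",r0.inv().apply(np.array(t[:3])-p0)*100,"dr",np.degrees((r0.inv()*r1).as_rotvec())/6)
E
python3 - <<'E'
from h import *
goto((.38,-.15,.27,.1),(.467,.3065,.12,-.081),(.467,.3065,.032,-.081))
E
```

```text
p [ 0.1676 -0.5495  0.2494] yaw 0.29578923696558546 F [-0.7139  0.9093 -0.2355] M [-0.0141 -0.0056 -0.0135] q [-1.4813  0.1815  1.6079  0.      1.3538 -0.2063]
xyz [ 31.9655 -32.0301  -1.9927] dr [-0.0158 -0.0018  1.8696]
xyz [ 53.5891 -73.1372  13.0819] dr [-0.016  -0.0004  3.5981]
xyz [ 53.586  -73.1229  21.8818] dr [-0.016  -0.0004  3.5981]
```

>>> send_rows(dr=[[0,0,0.2],[0,0,0.4],[0,0,0.7],[0,0,0.9],[0,0,1.2],[0,0,1.5],[0,0,1.8],[0,0,1.87]], xyz=[[4,-4,-1],[8,-8,-2],[12,-12,-2],[16,-16,-2],[20,-20,-2],[24,-24,-2],[28,-28,-2],[32,-32,-2]], jaw=[60,60,60,60,60,60,60,60])

```text
time_s: 1.1
eef_pos: [0.3808, -0.1489, 0.2702]
eef_rot: [0.0, 0.999, 0.05, 0.0]
wrist_force: [0.5, -0.0, -0.7]
opening: 0.598
grasp_force: 0.0
```

Run:
```python
from h import *
goto((.467,.3065,.12,-.081),(.467,.3065,.032,-.081))
```

```text
p [ 0.3808 -0.1489  0.2702] yaw 0.09906210690361267 F [ 0.4804 -0.0421 -0.6644] M [-0.0325  0.0085 -0.0124] q [-0.6649 -0.2344  1.9715  0.0001  1.4042  0.8068]
xyz [ 13.0738 -44.4627  15.0176] dr [ 0.0012 -0.0024  1.7195]
xyz [ 13.0717 -44.464   23.8176] dr [ 0.0012 -0.0024  1.7195]
```

>>> send_rows(dr=[[0,0,0.2],[0,0,0.4],[0,0,0.6],[0,0,0.9],[0,0,1.2],[0,0,1.5],[0,0,1.72],[0,0,1.72]], xyz=[[1.7,-5.7,0],[3.4,-11.4,0],[5.1,-17.1,0],[6.8,-22.8,0],[8.5,-28.5,2],[10.2,-34.2,6],[11.9,-39.9,10],[13.07,-44.46,14]], jaw=[60,60,60,60,60,60,60,60])

```text
time_s: 2.1
eef_pos: [0.4642, 0.2931, 0.1404]
eef_rot: [-0.0, 0.999, -0.04, 0.001]
wrist_force: [0.9, 0.2, 0.6]
opening: 0.599
grasp_force: 0.0
```

Run:
```python
from h import *
goto((.467,.3065,.06,-.081),(.467,.3065,.032,-.081))
for n in C: cv2.imwrite(f"pics/{n}1.png",ctrl.camera(n)[:,:,::-1])
a=cv2.imread("pics/top1.png")[170:260,160:260];b=cv2.imread("pics/side1.png")[255:355,220:330]
f=lambda i:cv2.resize(i,(400,400),interpolation=2)
cv2.imwrite("pics/c3.png",np.hstack([f(a),f(b)]))
```

```text
p [0.4642 0.2931 0.1404] yaw -0.07988075704653727 F [0.8765 0.2311 0.5828] M [-0.0729 -0.0397  0.0165] q [ 0.347   0.2483  1.7656 -0.0001  1.1267  1.9977]
xyz [ 0.1691 -1.3554  8.0456] dr [-0.0035 -0.0095  0.0107]
xyz [ 0.1663 -1.3543 10.8456] dr [-0.0035 -0.0095  0.0107]
```

View pics/c3.png

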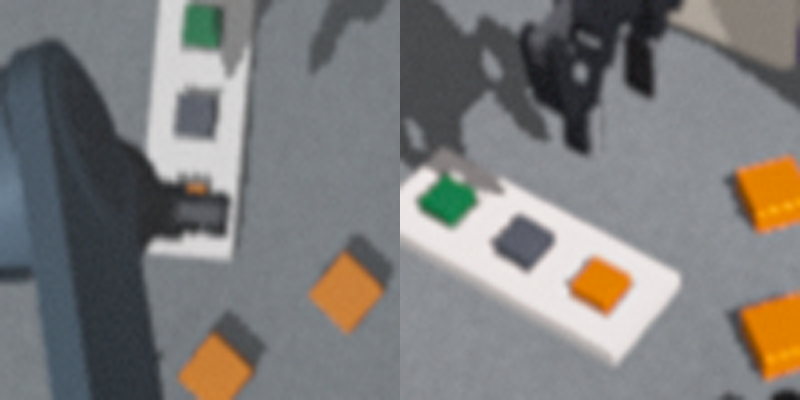

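The left half (top view) shows the gripper above the amber plaque at about (197,187). The right half (side view) shows the plaque undisturbed at (600,283). I'll re-read the pose now that the arm has settled.

Run:
```python
from h import *
goto((.467,.3065,.05,-.081),(.467,.3065,.032,-.081))
```

```text
p [0.46   0.2934 0.1348] yaw -0.07644188549130927 F [-0.0372 -1.4203 -1.0158] M [-0.0517  0.0033  0.0327] q [0.3496 0.2564 1.7686 0.0012 1.1274 1.9963]
xyz [ 0.6854 -1.3858  8.4674] dr [0.0334 0.0989 0.0435]
xyz [ 0.7041 -1.3921 10.2673] dr [0.0334 0.0989 0.0435]
```

>>> send_rows(dr=[[0,0,0],[0,0,0],[0,0,0],[0,0,0],[0,0,0],[0,0,0],[0,0,0],[0,0,0]], xyz=[[0.3,-0.7,1.5],[0.6,-1.35,3],[0.6,-1.35,4],[0.6,-1.35,5],[0.6,-1.35,6],[0.6,-1.35,6],[0.6,-1.35,6],[0.6,-1.35,6]], jaw=[60,60,60,60,60,60,60,60])

```text
time_s: 3.2
eef_pos: [0.4714, 0.3042, 0.082]
eef_rot: [-0.0, 0.999, -0.04, 0.0]
wrist_force: [-0.4, -0.3, -0.2]
opening: 0.603
grasp_force: 0.0
```

Run:
```python
from h import *
goto((.467,.3065,.032,-.081))
```

```text
p [0.4714 0.3042 0.082 ] yaw -0.08014728612151935 F [-0.4355 -0.3281 -0.1794] M [-0.0038 -0.0201  0.02  ] q [0.3616 0.3595 1.761  0.     1.0201 2.0125]
xyz [-0.4568 -0.1901  4.9977] dr [-0.0041 -0.0087  0.0081]
```

>>> send_rows(dr=[[0,0,0],[0,0,0],[0,0,0],[0,0,0],[0,0,0],[0,0,0],[0,0,0],[0,0,0]], xyz=[[-0.45,-0.2,1.5],[-0.45,-0.2,3],[-0.45,-0.2,3.8],[-0.45,-0.2,4.4],[-0.45,-0.2,4.7],[-0.45,-0.2,4.9],[-0.45,-0.2,5],[-0.45,-0.2,5]], jaw=[60,60,60,60,60,60,60,60])

```text
time_s: 4.2
eef_pos: [0.4668, 0.3065, 0.0317]
eef_rot: [-0.0, 0.999, -0.04, 0.0]
wrist_force: [-0.4, 0.5, -0.5]
opening: 0.598
grasp_force: 0.0
```

>>> send_rows(dr=[[0,0,0],[0,0,0],[0,0,0],[0,0,0],[0,0,0],[0,0,0],[0,0,0],[0,0,0]], xyz=[[0,0,0],[0,0,0],[0,0,0],[0,0,0],[0,0,0],[0,0,0],[0,0,0],[0,0,0]], jaw=[45,35,28,25,20,20,20,20])

```text
time_s: 5.2
eef_pos: [0.4669, 0.3066, 0.0319]
eef_rot: [-0.0, 0.999, -0.04, 0.0]
wrist_force: [-0.9, -0.1, 6.0]
opening: 0.298
grasp_force: 59.4
```

>>> send_rows(dr=[[0,0,0],[0,0,0],[0,0,0],[0,0,0],[0,0,0],[0,0,0],[0,0,0],[0,0,0]], xyz=[[0,0,-0.5],[0,0,-1],[0,0,-3],[0,0,-6],[0,0,-10],[0,0,-14],[0,0,-17],[0,0,-17]], jaw=[20,20,20,20,20,20,20,20])

```text
time_s: 6.2
eef_pos: [0.4683, 0.3071, 0.2046]
eef_rot: [-0.001, 0.999, -0.04, 0.003]
wrist_force: [0.3, -0.3, 0.5]
opening: 0.3
grasp_force: 59.0
```

Run:
```python
from h import *
for n in C: cv2.imwrite(f"pics/{n}2.png",ctrl.camera(n)[:,:,::-1])
b=cv2.imread("pics/side2.png")[200:345,210:400]
cv2.imwrite("pics/c4.png",cv2.resize(b,None,fx=4,fy=4,interpolation=2))
goto((.559,-.026,.2,-.05),(.559,-.026,.14,-.05))
```

```text
p [0.4663 0.3063 0.201 ] yaw -0.0801516004251813 F [ 0.1009 -0.5719 -1.3297] M [-0.0018  0.0311  0.057 ] q [ 0.3684  0.1923  1.6977 -0.      1.252   2.0194]
xyz [11.8984 32.3791  0.1018] dr [ 0.0017  0.0029 -0.2879]
xyz [11.9002 32.378   6.1018] dr [ 0.0017  0.0029 -0.2879]
```

View pics/c4.png

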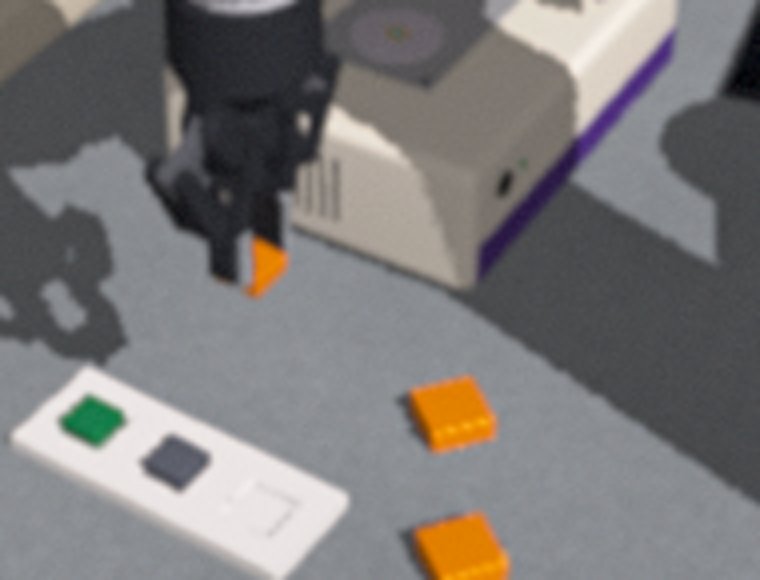

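The plaque is held between the fingers at crop (265,265). Its pocket is empty, and green and grey are in place. I'll check it for tilt against the projected corners of a level plaque.

Run:
```python
from h import *
for n in C:
    I=cv2.imread(f"pics/{n}2.png");h=cv2.cvtColor(I,cv2.COLOR_BGR2HSV);m=cv2.inRange(h,(5,140,90),(25,255,255))
    c=proj(n,(.4663,.3063,.181));x,y=(c-25).astype(int);mm=m[y:y+50,x:x+50]
    for ct in cv2.findContours(mm,0,2)[0]:
        if cv2.contourArea(ct)>5: print(n,"mask",(cv2.approxPolyDP(ct,1,True)[:,0]+(x,y)).tolist(),cv2.contourArea(ct))
    for z in(.175,.187):
        P=[np.array((.4663,.3063,z))+R.from_euler("z",-.08).apply((a,b,0)) for a,b in((-.014,-.014),(.014,-.014),(.014,.014),(-.014,.014))]
        print(z,np.array([proj(n,p) for p in P]).round(1).tolist())
```

```text
side mask [[274, 259], [274, 269], [272, 273], [274, 273], [281, 265], [278, 261]] 66.0
0.175 [[282.8, 268.8], [271.9, 264.0], [263.8, 271.2], [274.9, 276.2]]
0.187 [[282.7, 264.3], [271.7, 259.5], [263.6, 266.7], [274.7, 271.7]]
0.175 [[194.3, 220.2], [195.4, 209.3], [184.4, 208.4], [183.2, 219.3]]
0.187 [[192.8, 220.1], [194.0, 209.1], [182.8, 208.2], [181.6, 219.2]]
```

Run:
```python
from h import *
b=cv2.imread("pics/side2.png")[250:285,255:297]
cv2.imwrite("pics/c5.png",cv2.resize(b,None,fx=14,fy=14,interpolation=0))
h=cv2.cvtColor(cv2.imread("pics/side2.png"),cv2.COLOR_BGR2HSV)
for y in range(256,281,1): print(y,[tuple(map(int,h[y,x])) for x in range(272,286,2)])
```

```text
256 [(120, 36, 49), (135, 33, 31), (120, 16, 32), (30, 9, 27), (108, 14, 90), (120, 6, 127), (14, 23, 121)]
257 [(126, 16, 78), (120, 32, 32), (130, 27, 28), (120, 9, 28), (128, 12, 87), (120, 14, 130), (0, 0, 98)]
258 [(120, 2, 105), (8, 85, 54), (135, 64, 32), (110, 28, 27), (108, 14, 90), (109, 14, 143), (110, 13, 115)]
259 [(176, 16, 128), (12, 178, 113), (9, 136, 60), (0, 9, 30), (120, 14, 92), (113, 13, 154), (120, 8, 135)]
260 [(7, 40, 147), (15, 230, 175), (14, 204, 125), (10, 127, 56), (113, 25, 90), (110, 15, 155), (110, 10, 146)]
261 [(6, 52, 157), (16, 247, 214), (16, 247, 188), (14, 198, 121), (0, 30, 95), (110, 15, 154), (107, 15, 149)]
262 [(5, 55, 159), (16, 243, 228), (17, 255, 224), (16, 248, 187), (10, 127, 147), (145, 10, 147), (105, 14, 147)]
263 [(5, 42, 156), (16, 247, 225), (17, 255, 230), (17, 255, 224), (13, 195, 205), (2, 30, 160), (105, 17, 147)]
264 [(0, 31, 158), (16, 244, 223), (17, 255, 228), (17, 255, 229), (15, 213, 233), (5, 46, 165), (105, 14, 146)]
265 [(176, 23, 156), (15, 233, 221), (17, 255, 229), (17, 255, 231), (15, 221, 232), (6, 47, 163), (
[... 1043 characters left out ...]
8)]
275 [(120, 2, 141), (4, 12, 146), (107, 15, 150), (107, 16, 146), (107, 16, 147), (105, 14, 150), (110, 10, 148)]
276 [(100, 16, 148), (105, 14, 147), (108, 17, 151), (103, 15, 149), (105, 14, 149), (110, 15, 150), (107, 12, 147)]
277 [(111, 12, 147), (109, 14, 148), (101, 14, 147), (105, 14, 150), (109, 14, 148), (113, 14, 147), (99, 12, 146)]
278 [(107, 12, 147), (105, 14, 148), (111, 12, 148), (109, 14, 147), (107, 12, 146), (105, 14, 148), (107, 16, 147)]
279 [(114, 9, 143), (111, 12, 146), (109, 14, 146), (109, 14, 146), (105, 11, 144), (113, 14, 148), (107, 16, 147)]
280 [(107, 16, 146), (109, 14, 147), (109, 14, 146), (109, 14, 148), (103, 12, 146), (107, 12, 149), (110, 15, 149)]
```

View pics/c5.png

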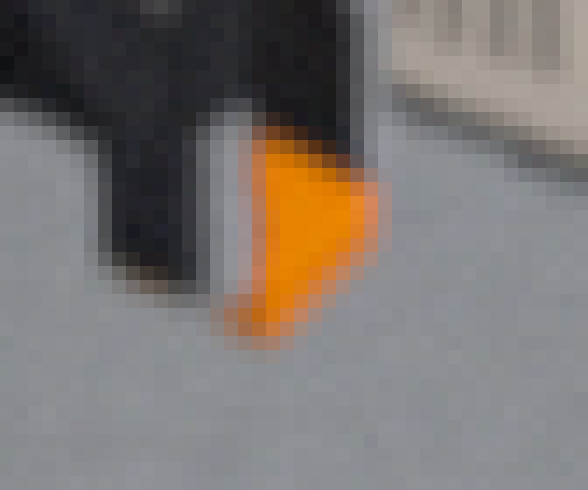

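The crop shows a level plaque silhouette. Its right edge is vertical at about x=281.5 and its lower edge runs parallel to the predicted one, so it isn't tilted. Carrying it over now.

>>> send_rows(dr=[[0,0,0],[0,0,0],[0,0,-0.1],[0,0,-0.2],[0,0,-0.29],[0,0,-0.29],[0,0,-0.29],[0,0,-0.29]], xyz=[[1.5,4,0],[3.5,9.5,0],[5.5,15,0],[7.5,20.5,0],[9.5,26,0],[11.2,30.5,0],[11.9,32.38,0],[11.9,32.38,0]], jaw=[20,20,20,20,20,20,20,20])

```text
time_s: 7.3
eef_pos: [0.5588, -0.0264, 0.2]
eef_rot: [-0.0, 1.0, -0.026, -0.001]
wrist_force: [-0.5, 1.1, -0.6]
opening: 0.303
grasp_force: 59.1
```

Run:
```python
from h import *
goto((.559,-.026,.14,-.05),(.559,-.026,.134,-.05))
```

```text
p [ 0.5588 -0.0264  0.2   ] yaw -0.05192279534006949 F [-0.5026  1.0807 -0.5922] M [-0.0583  0.0184  0.0527] q [-0.2596  0.1979  1.6931  0.0003  1.2531  1.363 ]
xyz [ 0.0364 -0.0387  6.0025] dr [-0.0081  0.0236 -0.0184]
xyz [ 0.0379 -0.0382  6.6025] dr [-0.0081  0.0236 -0.0184]
```

Descend to about 3 mm above the expected contact and check.

>>> send_rows(dr=[[0,0,0],[0,0,0],[0,0,0],[0,0,0],[0,0,0],[0,0,0],[0,0,0],[0,0,0]], xyz=[[0,0,1.5],[0,0,3],[0,0,4.2],[0,0,5],[0,0,5.6],[0,0,6],[0,0,6.2],[0,0,6.2]], jaw=[20,20,20,20,20,20,20,20])

```text
time_s: 8.3
eef_pos: [0.5595, -0.0259, 0.1396]
eef_rot: [0.0, 1.0, -0.025, 0.0]
wrist_force: [-0.4, -0.2, 0.4]
opening: 0.299
grasp_force: 59.1
```

>>> send_rows(dr=[[0,0,0],[0,0,0],[0,0,0],[0,0,0],[0,0,0],[0,0,0],[0,0,0],[0,0,0]], xyz=[[0,0,0.05],[0,0,0.1],[0,0,0.15],[0,0,0.2],[0,0,0.25],[0,0,0.3],[0,0,0.3],[0,0,0.3]], jaw=[20,20,20,20,20,20,20,20])

```text
time_s: 9.3
eef_pos: [0.5594, -0.0258, 0.1365]
eef_rot: [0.0, 1.0, -0.025, 0.0]
wrist_force: [-0.8, -0.5, -0.6]
opening: 0.302
grasp_force: 59.1
```

>>> send_rows(dr=[[0,0,0],[0,0,0],[0,0,0],[0,0,0],[0,0,0],[0,0,0],[0,0,0],[0,0,0]], xyz=[[0,0,0.05],[0,0,0.1],[0,0,0.15],[0,0,0.18],[0,0,0.2],[0,0,0.2],[0,0,0.2],[0,0,0.2]], jaw=[20,20,20,20,20,20,20,20])

```text
time_s: 10.3
eef_pos: [0.5594, -0.0259, 0.1345]
eef_rot: [-0.0, 1.0, -0.025, 0.0]
wrist_force: [-0.5, 0.2, -0.9]
opening: 0.302
grasp_force: 59.1
```

>>> send_rows(dr=[[0,0,0],[0,0,0],[0,0,0],[0,0,0],[0,0,0],[0,0,0],[0,0,0],[0,0,0]], xyz=[[0,0,0.03],[0,0,0.06],[0,0,0.09],[0,0,0.12],[0,0,0.12],[0,0,0.12],[0,0,0.12],[0,0,0.12]], jaw=[20,20,20,20,20,20,20,20])

```text
time_s: 11.3
eef_pos: [0.5594, -0.0259, 0.134]
eef_rot: [0.0, 1.0, -0.025, 0.0]
wrist_force: [-3.7, 0.0, 7.1]
opening: 0.298
grasp_force: 59.8
```

Contact felt at about 7 N with the TCP at z=0.134, as expected. Releasing and rising.

>>> send_rows(dr=[[0,0,0],[0,0,0],[0,0,0],[0,0,0],[0,0,0],[0,0,0],[0,0,0],[0,0,0]], xyz=[[0,0,-0.05],[0,0,-0.05],[0,0,-0.05],[0,0,-0.05],[0,0,-0.2],[0,0,-1.5],[0,0,-4],[0,0,-8]], jaw=[35,45,55,60,60,60,60,60])

```text
time_s: 12.3
eef_pos: [0.5586, -0.0257, 0.2138]
eef_rot: [-0.0, 1.0, -0.025, -0.001]
wrist_force: [0.7, 0.3, 0.8]
opening: 0.597
grasp_force: 0.0
```

Run:
```python
from h import *
b=ctrl.camera("side")[:,:,::-1];cv2.imwrite("pics/side3.png",b)
cv2.imwrite("pics/c6.png",cv2.resize(b[150:270,245:395],None,fx=5,fy=5,interpolation=2))
goto((.5,-.026,.28,-.05))
```

```text
p [ 0.562  -0.0264  0.2208] yaw -0.049564201252859263 F [ 2.4972 -0.1342  4.1397] M [-0.0035 -0.129  -0.0162] q [-0.2579  0.176   1.6743  0.      1.283   1.3624]
xyz [-6.1463  0.2748 -5.9669] dr [ 0.0163 -0.0775  0.0042]
```

View pics/c6.png

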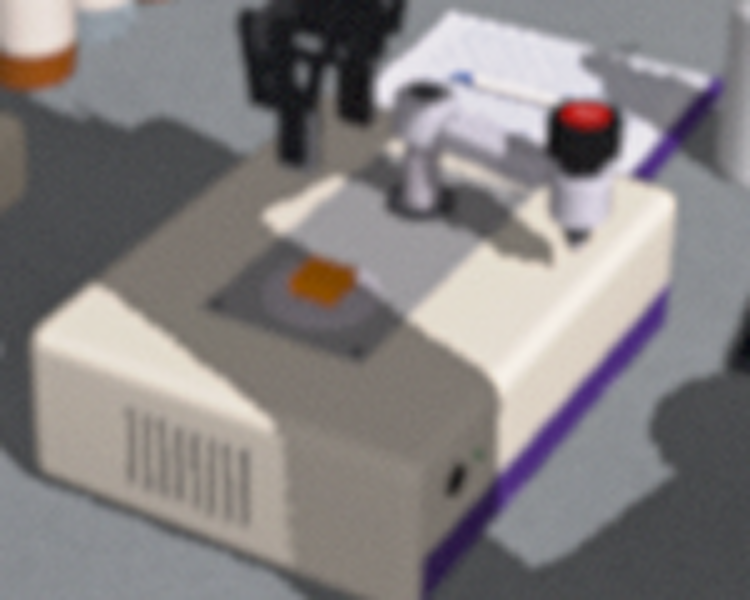

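The crop shows the plaque flat on the plate at about (323,282), which is full-image (309.6,206.4). The expected spot for a centred plaque is (309.3,205.7), so it is centred to within 2 mm. The press arm is still open, with the knob at (585,130).

Next is the approach for pushing the beam.

```bash
cat >> h.py <<'E'
PV=np.array((.554,-.1355))
def push(phi,r=.050,off=.023,z=.173):
    d=np.array((-np.sin(phi),np.cos(phi)));n=np.array((np.cos(phi),np.sin(phi)))
    p=PV+r*d-off*n;return (p[0],p[1],z,phi)
E
python3 - <<'E'
from h import *
print(push(1.317,off=.032,z=.26))
goto(push(1.317,off=.032,z=.26),push(1.317,off=.032))
E
```

```text
(np.float64(0.4975671139909751), np.float64(-0.15392089511105247), 0.26, 1.317)
p [ 0.562  -0.0264  0.2208] yaw -0.049564201252859263 F [ 2.4972 -0.1342  4.1397] M [-0.0035 -0.129  -0.0162] q [-0.2579  0.176   1.6743  0.      1.283   1.3624]
xyz [-5.7718 13.0598 -3.942 ] dr [  0.0666  -0.0539 -13.0496]
xyz [-5.8424 13.0449  4.7577] dr [  0.0666  -0.0539 -13.0496]
```

>>> send_rows(dr=[[0,0,-1.6],[0,0,-3.2],[0,0,-4.8],[0,0,-6.4],[0,0,-8],[0,0,-9.6],[0,0,-11.3],[0,0,-13.05]], xyz=[[0,0,-4],[-1,2,-4.5],[-2,4,-4.5],[-3,6,-4.5],[-4,8.5,-4.5],[-5,11,-4.5],[-5.8,13,-4.5],[-5.8,13,-4.5]], jaw=[60,30,0,0,0,0,0,0])

```text
time_s: 13.35
eef_pos: [0.4946, -0.1543, 0.2593]
eef_rot: [0.001, 0.79, 0.613, 0.0]
wrist_force: [0.2, -0.3, 0.7]
opening: -0.004
grasp_force: 0.0
```

>>> send_rows(dr=[[0,0,0],[0,0,0],[0,0,0],[0,0,0],[0,0,0],[0,0,0],[0,0,0],[0,0,0]], xyz=[[0,0,0],[0,0,0],[0,0,0],[0,0,0],[0,0,0],[0,0,0],[0,0,0],[0,0,0]], jaw=[0,0,0,0,0,0,0,0])

```text
time_s: 14.35
eef_pos: [0.4949, -0.1528, 0.2582]
eef_rot: [-0.0, 0.791, 0.612, -0.0]
wrist_force: [0.2, 0.3, -0.1]
opening: -0.001
grasp_force: 0.0
```

Run:
```python
from h import *
print(push(1.317,off=.032))
goto(push(1.317,off=.032))
```

```text
(np.float64(0.4975671139909751), np.float64(-0.15392089511105247), 0.173, 1.317)
p [ 0.4949 -0.1528  0.2582] yaw 1.3167649559847734 F [ 0.1782  0.2804 -0.0831] M [ 0.0564  0.0211 -0.0228] q [-0.5289  0.0454  1.7398 -0.      1.3564 -0.2749]
xyz [-0.0412  0.2817  8.5233] dr [-0.0002 -0.     -0.0022]
```

>>> send_rows(dr=[[0,0,0],[0,0,0],[0,0,0],[0,0,0],[0,0,0],[0,0,0],[0,0,0],[0,0,0]], xyz=[[-0.8,0.3,1.5],[-0.8,0.3,3],[-0.8,0.3,5],[-0.8,0.3,7],[-0.8,0.3,8],[-0.8,0.3,8.5],[-0.8,0.3,8.5],[-0.8,0.3,8.5]], jaw=[0,0,0,0,0,0,0,0])

```text
time_s: 15.35
eef_pos: [0.4963, -0.1616, 0.174]
eef_rot: [0.001, 0.791, 0.612, 0.0]
wrist_force: [0.9, 0.3, 0.5]
opening: -0.003
grasp_force: 0.0
```

Run:
```python
from h import *
goto(*[push(p) for p in np.linspace(1.3,.3,9)])
```

```text
p [ 0.4963 -0.1616  0.174 ] yaw 1.3168064637010264 F [0.8832 0.2817 0.4813] M [-0.0575 -0.0242 -0.0017] q [-0.5424  0.1459  1.8113  0.      1.1831 -0.2884]
xyz [ 1.7592 -0.1082  0.0947] dr [0.0124 0.0036 0.1605]
xyz [ 2.4045 -0.3451  0.0942] dr [0.0126 0.0028 1.3542]
xyz [ 3.0744 -0.4998  0.0937] dr [0.0128 0.002  2.5478]
xyz [ 3.7584 -0.5696  0.0934] dr [0.0129 0.0012 3.7415]
xyz [ 4.4457 -0.5537  0.0931] dr [0.013  0.0004 4.9351]
xyz [ 5.1257 -0.4522  0.093 ] dr [ 0.0131 -0.0004  6.1288]
xyz [ 5.7877 -0.2668  0.093 ] dr [ 0.0131 -0.0013  7.3225]
xyz [ 6.4214 -0.0002  0.0931] dr [ 0.0132 -0.0021  8.5161]
xyz [7.017  0.3433 0.0933] dr [ 0.0131 -0.0029  9.7098]
```

>>> send_rows(dr=[[0,0,0],[0,0,0],[0,0,0.16],[0,0,0.8],[0,0,1.5],[0,0,2.5],[0,0,3.1],[0,0,3.7]], xyz=[[0.6,0,0.1],[1.2,0,0.1],[1.75,-0.1,0.1],[2.1,-0.23,0.1],[2.5,-0.37,0.1],[3.05,-0.5,0.1],[3.4,-0.54,0.1],[3.75,-0.57,0.1]], jaw=[0,0,0,0,0,0,0,0])

```text
time_s: 16.35
eef_pos: [0.4995, -0.1236, 0.1724]
eef_rot: [0.0, 0.894, 0.447, -0.001]
wrist_force: [-2.3, -2.1, 1.2]
opening: 0.003
grasp_force: 1.5
```

Run:
```python
from h import *
goto(*[push(p) for p in (.9,.8,.7,.6,.5,.4,.3,.2)])
```

```text
p [ 0.4995 -0.1236  0.1724] yaw 0.9269962829339887 F [-2.3041 -2.1417  1.1609] M [-0.3568  0.2966  0.0488] q [-0.4729  0.133   1.8295 -0.0013  1.1793  0.1715]
xyz [ 0.1577  0.0163 -0.0617] dr [0.0005 0.0119 0.2578]
xyz [ 0.6737 -0.1744 -0.0623] dr [0.0011 0.0118 1.2127]
xyz [ 1.2061 -0.3127 -0.063 ] dr [0.0017 0.0118 2.1677]
xyz [ 1.7497 -0.3972 -0.0637] dr [0.0022 0.0117 3.1226]
xyz [ 2.2991 -0.427  -0.0644] dr [0.0028 0.0116 4.0775]
xyz [ 2.8486 -0.4018 -0.065 ] dr [0.0034 0.0115 5.0324]
xyz [ 3.3929 -0.3218 -0.0657] dr [0.004  0.0114 5.9874]
xyz [ 3.9265 -0.1879 -0.0664] dr [0.0046 0.0112 6.9423]
```

Pushing at about 3 N as expected. Continue to φ≈0.2.

>>> send_rows(dr=[[0,0,0.7],[0,0,1.5],[0,0,2.3],[0,0,3.1],[0,0,4.1],[0,0,5],[0,0,6],[0,0,6.9]], xyz=[[0.4,-0.1,0],[0.85,-0.22,0],[1.3,-0.33,0],[1.75,-0.4,0],[2.3,-0.43,0],[2.85,-0.4,0],[3.4,-0.32,0],[3.9,-0.19,0]], jaw=[0,0,0,0,0,0,0,0])

```text
time_s: 17.35
eef_pos: [0.5206, -0.0903, 0.172]
eef_rot: [-0.001, 0.995, 0.102, -0.001]
wrist_force: [-4.6, 0.4, 2.5]
opening: 0.003
grasp_force: 1.8
```

Run:
```python
from h import *
goto(*[push(p) for p in (.2,.1,.05,0,-.05)])
```

```text
p [ 0.5206 -0.0903  0.172 ] yaw 0.20347734287551056 F [-4.5624  0.4324  2.4912] M [ 0.1257  0.5823 -0.0049] q [-0.3964  0.165   1.7937 -0.0003  1.1855  0.9711]
xyz [ 0.071   0.0933 -0.1016] dr [-0.0121  0.0225  0.0332]
xyz [ 0.5823 -0.1095 -0.1026] dr [-0.011   0.0231  0.9881]
xyz [ 0.845  -0.1916 -0.1031] dr [-0.0104  0.0233  1.4656]
xyz [ 1.1114 -0.2603 -0.1036] dr [-0.0098  0.0236  1.9431]
xyz [ 1.3809 -0.3157 -0.1042] dr [-0.0092  0.0239  2.4205]
```

Slowly to φ≈0, then a check.

>>> send_rows(dr=[[0,0,0.3],[0,0,0.6],[0,0,1],[0,0,1.3],[0,0,1.6],[0,0,1.9],[0,0,2],[0,0,2]], xyz=[[0.2,0,-0.05],[0.4,-0.05,-0.05],[0.58,-0.1,-0.05],[0.75,-0.17,-0.05],[0.9,-0.2,-0.05],[1.05,-0.25,-0.05],[1.1,-0.26,-0.05],[1.1,-0.26,-0.05]], jaw=[0,0,0,0,0,0,0,0])

```text
time_s: 18.35
eef_pos: [0.5319, -0.0865, 0.1727]
eef_rot: [0.0, 1.0, -0.001, 0.0]
wrist_force: [-3.6, 1.8, -1.5]
opening: -0.001
grasp_force: 1.4
```

>>> send_rows(dr=[[0,0,0],[0,0,0.1],[0,0,0.1],[0,0,0.2],[0,0,0.2],[0,0,0.2],[0,0,0.2],[0,0,0.2]], xyz=[[0.05,0,0],[0.1,0,0],[0.15,0,0],[0.2,0,0],[0.2,0,0],[0.2,0,0],[0.2,0,0],[0.2,0,0]], jaw=[0,0,0,0,0,0,0,0])

```text
time_s: 19.35
eef_pos: [0.5337, -0.0861, 0.1727]
eef_rot: [-0.0, 1.0, -0.012, -0.0]
wrist_force: [-4.0, 3.2, -1.7]
opening: -0.002
grasp_force: 2.0
```

>>> send_rows(dr=[[0,0,0],[0,0,0.1],[0,0,0.1],[0,0,0.1],[0,0,0.1],[0,0,0.1],[0,0,0.1],[0,0,0.1]], xyz=[[0.04,0,0],[0.08,0,0],[0.12,0,0],[0.15,0,0],[0.15,0,0],[0.15,0,0],[0.15,0,0],[0.15,0,0]], jaw=[0,0,0,0,0,0,0,0])

```text
time_s: 20.35
eef_pos: [0.5342, -0.086, 0.1727]
eef_rot: [-0.0, 1.0, -0.017, -0.001]
wrist_force: [-9.2, 3.9, 2.9]
opening: 0.002
grasp_force: 4.3
```

>>> send_rows(dr=[[0,0,0],[0,0,0],[0,0,0],[0,0,0],[0,0,0],[0,0,0],[0,0,0],[0,0,0]], xyz=[[0.04,0,0],[0.08,0,0],[0.1,0,0],[0.1,0,0],[0.1,0,0],[0.1,0,0],[0.1,0,0],[0.1,0,0]], jaw=[0,0,0,0,0,0,0,0])

```text
time_s: 21.35
eef_pos: [0.5343, -0.086, 0.1727]
eef_rot: [-0.0, 1.0, -0.017, -0.002]
wrist_force: [-12.6, 3.5, 6.4]
opening: 0.001
grasp_force: 6.6
```

The arm is against its stop: the last 1 mm commanded moved the tool only 0.1 mm, and the force rose to about 13 N. Backing away, rising and pre-rotating for the knob.

>>> send_rows(dr=[[0,0,0],[0,0,0],[0,0,-1],[0,0,-2.6],[0,0,-4.2],[0,0,-5.8],[0,0,-7.4],[0,0,-9]], xyz=[[-1,0,0],[-3,0,0],[-6,0,-3],[-9,-1,-7],[-11,-2,-11],[-12,-4,-13],[-12,-6,-13],[-12,-6,-13]], jaw=[0,0,0,10,20,30,45,60])

```text
time_s: 22.35
eef_pos: [0.4194, -0.022, 0.3043]
eef_rot: [0.002, 0.897, 0.442, 0.002]
wrist_force: [0.4, 0.5, -0.4]
opening: 0.597
grasp_force: 0.0
```

>>> send_rows(dr=[[0,0,-1.6],[0,0,-3.2],[0,0,-4.8],[0,0,-6.4],[0,0,-8],[0,0,-9.6],[0,0,-11.2],[0,0,-12.8]], xyz=[[0,0,0],[0,0,0],[0,0,0],[0,0,0],[0,0,0],[0,0,0],[0,0,0],[0,0,0]], jaw=[64,64,64,64,64,64,64,64])

```text
time_s: 23.35
eef_pos: [0.4193, -0.023, 0.3037]
eef_rot: [0.002, 0.429, 0.903, 0.0]
wrist_force: [-0.1, 0.0, -0.1]
opening: 0.644
grasp_force: 0.0
```

Run:
```python
from h import *
p={}
for n in C:
    b=ctrl.camera(n)[:,:,::-1].copy();cv2.imwrite(f"pics/{n}4.png",b)
    h=cv2.cvtColor(b,cv2.COLOR_BGR2HSV);m=cv2.inRange(h,(0,110,50),(6,255,255))|cv2.inRange(h,(168,90,50),(180,255,255))
    c=proj(n,(.559,-.026,.206)).astype(int);mm=np.zeros_like(m);s=np.s_[c[1]-15:c[1]+15,c[0]-15:c[0]+15];mm[s]=m[s]
    M=cv2.moments(mm,True);print(n,c,M["m00"]);p[n]=(M["m10"]/max(M["m00"],1),M["m01"]/max(M["m00"],1))
print(p,tri(p["side"],p["top"]),plane("top",p["top"],.206))
goto((.559,-.026,.26,2.6))
a=cv2.imread("pics/top4.png")[130:240,250:400];b=cv2.imread("pics/side4.png")[140:260,240:400]
f=lambda i:cv2.resize(i,(400,300),interpolation=2)
cv2.imwrite("pics/c7.png",np.hstack([f(a),f(b)]))
```

```text
side [309 176] 70.0
top [319 177] 95.0
{'side': (309.5, 175.9142857142857), 'top': (319.09473684210525, 176.96842105263158)} (array([ 0.56  , -0.0251,  0.2066]), np.float64(0.00042796554368936527)) [ 0.5602 -0.025   0.206 ]
p [ 0.4192 -0.0229  0.3036] yaw 2.2495303661276926 F [0.47   0.9632 0.2825] M [-0.0065 -0.0433  0.0016] q [-0.3389 -0.2339  1.9042 -0.0002  1.4677 -1.0177]
xyz [-9.0046 10.683   4.4039] dr [ 0.0111  0.0322 -3.3467]
```

View pics/c7.png

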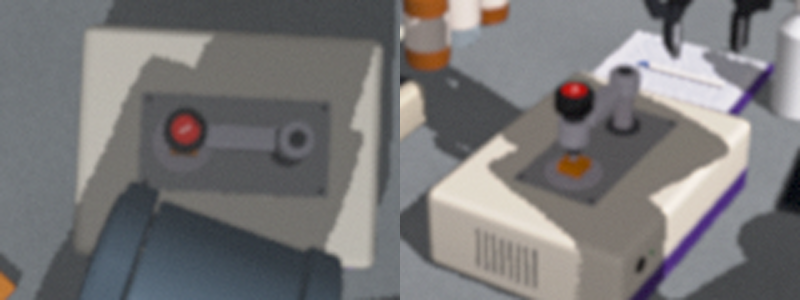

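The top half (left) shows the red knob at (185,130) directly over the plaque, with the beam running right to the post. The side half shows the arm home over the plaque at (573,165). The knob triangulates to (0.560,−0.025,0.207), and its height matches. Going over it next.

Run:
```python
from h import *
goto((.560,-.025,.26,2.25),(.560,-.025,.204,2.25))
```

```text
p [ 0.4192 -0.0229  0.3036] yaw 2.2495303661276926 F [0.47   0.9632 0.2825] M [-0.0065 -0.0433  0.0016] q [-0.3389 -0.2339  1.9042 -0.0002  1.4677 -1.0177]
xyz [-8.9896 10.8236  4.4041] dr [ 0.0165  0.0296 -0.0045]
xyz [-8.9722 10.814  10.0041] dr [ 0.0165  0.0296 -0.0045]
```

>>> send_rows(dr=[[0,0,0],[0,0,0],[0,0,0],[0,0,0],[0,0,0],[0,0,0],[0,0,0],[0,0,0]], xyz=[[-2.2,2.6,0],[-4.5,5.4,0],[-6.8,8.1,1],[-8.4,10.1,2],[-8.98,10.82,3],[-8.98,10.82,3.5],[-8.98,10.82,4],[-8.98,10.82,4]], jaw=[66,66,66,66,66,66,66,66])

```text
time_s: 24.45
eef_pos: [0.5583, -0.0244, 0.2628]
eef_rot: [-0.0, 0.432, 0.902, -0.0]
wrist_force: [0.1, -0.6, -0.2]
opening: 0.659
grasp_force: 0.0
```

Run:
```python
from h import *
goto((.560,-.025,.204,2.25))
```

```text
p [ 0.5583 -0.0244  0.2628] yaw 2.248352946247699 F [ 0.1239 -0.6188 -0.2165] M [ 0.0322 -0.004   0.0233] q [-0.2561  0.1344  1.6343 -0.      1.373  -0.9336]
xyz [-0.1492  0.0933  5.8785] dr [-0.0008 -0.0006 -0.0157]
```

>>> send_rows(dr=[[0,0,0],[0,0,0],[0,0,0],[0,0,0],[0,0,0],[0,0,0],[0,0,0],[0,0,0]], xyz=[[-0.15,0.1,1.2],[-0.15,0.1,2.4],[-0.15,0.1,3.6],[-0.15,0.1,4.6],[-0.15,0.1,5.3],[-0.15,0.1,5.7],[-0.15,0.1,5.8],[-0.15,0.1,5.8]], jaw=[66,66,66,66,66,66,66,66])

```text
time_s: 25.45
eef_pos: [0.5609, -0.025, 0.205]
eef_rot: [0.0, 0.432, 0.902, 0.0]
wrist_force: [0.4, -0.1, 0.2]
opening: 0.661
grasp_force: 0.0
```

>>> send_rows(dr=[[0,0,0],[0,0,0],[0,0,0],[0,0,0],[0,0,0],[0,0,0],[0,0,0],[0,0,0]], xyz=[[0,0,0],[0,0,0],[0,0,0],[0,0,0],[0,0,0],[0,0,0],[0,0,0],[0,0,0]], jaw=[55,48,42,36,30,30,30,30])

```text
time_s: 26.45
eef_pos: [0.5609, -0.0251, 0.2053]
eef_rot: [0.0, 0.432, 0.902, -0.0]
wrist_force: [-2.3, 0.5, 6.7]
opening: 0.445
grasp_force: 60.0
```

Run:
```python
from h import *
goto((.560,-.025,.204,2.25))
```

```text
p [ 0.5609 -0.0251  0.2053] yaw 2.248856084778872 F [-2.2542  0.485   6.7091] M [-0.0128  0.4166 -0.0107] q [-0.256   0.1946  1.6856 -0.0001  1.2608 -0.9341]
xyz [ 0.063  -0.0622  0.1324] dr [ 0.0023  0.0052 -0.0109]
```

Gripped. Turning clockwise (+dr z) and reading the torque.

>>> send_rows(dr=[[0,0,0.6],[0,0,1.2],[0,0,1.8],[0,0,2.4],[0,0,3],[0,0,3.6],[0,0,4.2],[0,0,4.8]], xyz=[[0,0,0],[0,0,0],[0,0,0],[0,0,0],[0,0,0],[0,0,0],[0,0,0],[0,0,0]], jaw=[30,30,30,30,30,30,30,30])

```text
time_s: 27.45
eef_pos: [0.5604, -0.0253, 0.2053]
eef_rot: [-0.0, 0.643, 0.766, -0.001]
wrist_force: [-4.4, -0.4, 7.3]
opening: 0.446
grasp_force: 59.9
```

```bash
cat > t.py <<'E'
from h import *
o=ctrl.get_obs();q=o["eef_rot"];y=2*np.arctan2(q[2],q[1])
print("t",o["time_s"],"turned",round(2.2489-y,4),"M",o["torque"],"F",o["wrist_force"],"p",o["eef_pos"],"e6",o["joint_efforts"][5],"dq6",o["dq"][5])
E
python3 t.py
```

```text
t 27.45 turned 0.5043 M [-0.1585  0.7923  0.2373] F [-4.4288 -0.3611  7.2629] p [ 0.5604 -0.0253  0.2053] e6 -0.42530810460448265 dq6 0.49602113583602825
```

>>> send_rows(dr=[[0,0,0.6],[0,0,1.2],[0,0,1.8],[0,0,2.4],[0,0,3],[0,0,3.6],[0,0,4.2],[0,0,4.8]], xyz=[[0,0,0],[0,0,0],[0,0,0],[0,0,0],[0,0,0],[0,0,0],[0,0,0],[0,0,0]], jaw=[30,30,30,30,30,30,30,30])

```text
time_s: 28.45
eef_pos: [0.5599, -0.0252, 0.2052]
eef_rot: [-0.0, 0.813, 0.582, -0.001]
wrist_force: [-7.2, -0.3, 8.0]
opening: 0.443
grasp_force: 60.0
```

```bash
python3 t.py
```

```text
t 28.45 turned 1.0069 M [-0.0907  1.1965  0.209 ] F [-7.1601 -0.2546  7.9983] p [ 0.5599 -0.0252  0.2052] e6 -0.4234861582517624 dq6 0.4977054461292267
```

>>> send_rows(dr=[[0,0,0.2],[0,0,0.4],[0,0,0.6],[0,0,0.8],[0,0,1],[0,0,1.2],[0,0,1.4],[0,0,1.6]], xyz=[[0,0,0],[0,0,0],[0,0,0],[0,0,0],[0,0,0],[0,0,0],[0,0,0],[0,0,0]], jaw=[30,30,30,30,30,30,30,30])

```text
time_s: 29.45
eef_pos: [0.5598, -0.0251, 0.2052]
eef_rot: [-0.0, 0.859, 0.512, -0.001]
wrist_force: [-6.7, -0.9, 9.1]
opening: 0.447
grasp_force: 60.0
```

```bash
python3 t.py
```

```text
t 29.45 turned 1.173 M [-0.0513  1.2379  0.2773] F [-6.745  -0.8644  9.0584] p [ 0.5598 -0.0251  0.2052] e6 0.019984173704870045 dq6 0.1667712098268335
```

>>> send_rows(dr=[[0,0,0.15],[0,0,0.3],[0,0,0.45],[0,0,0.6],[0,0,0.75],[0,0,0.9],[0,0,1.05],[0,0,1.2]], xyz=[[0,0,0],[0,0,0],[0,0,0],[0,0,0],[0,0,0],[0,0,0],[0,0,0],[0,0,0]], jaw=[30,30,30,30,30,30,30,30])

```text
time_s: 30.45
eef_pos: [0.5597, -0.025, 0.2052]
eef_rot: [-0.0, 0.889, 0.458, -0.001]
wrist_force: [-7.6, -0.7, 9.1]
opening: 0.447
grasp_force: 60.1
```

```bash
python3 t.py
```

```text
t 30.45 turned 1.2984 M [0.0146 1.2868 0.3022] F [-7.6302 -0.6818  9.1118] p [ 0.5597 -0.025   0.2052] e6 0.07897202158346772 dq6 0.12337828183957039
```

>>> send_rows(dr=[[0,0,0.13],[0,0,0.25],[0,0,0.38],[0,0,0.5],[0,0,0.63],[0,0,0.75],[0,0,0.88],[0,0,1]], xyz=[[0,0,0],[0,0,0],[0,0,0],[0,0,0],[0,0,0],[0,0,0],[0,0,0],[0,0,0]], jaw=[30,30,30,30,30,30,30,30])

```text
time_s: 31.45
eef_pos: [0.5596, -0.025, 0.2053]
eef_rot: [-0.0, 0.912, 0.41, -0.001]
wrist_force: [-7.2, -0.3, 9.4]
opening: 0.443
grasp_force: 60.1
```

```bash
python3 t.py
```

```text
t 31.45 turned 1.403 M [0.0629 1.3702 0.224 ] F [-7.2264 -0.2823  9.4081] p [ 0.5596 -0.025   0.2053] e6 0.12183688580989838 dq6 0.09697849430438414
```

The sixth-joint effort plus 1.35·dq6 gives a clean torque signal (about 0.245, now 0.253), so I'll use that.

>>> send_rows(dr=[[0,0,0.13],[0,0,0.25],[0,0,0.38],[0,0,0.5],[0,0,0.63],[0,0,0.75],[0,0,0.88],[0,0,1]], xyz=[[0,0,0],[0,0,0],[0,0,0],[0,0,0],[0,0,0],[0,0,0],[0,0,0],[0,0,0]], jaw=[30,30,30,30,30,30,30,30])

```text
time_s: 32.45
eef_pos: [0.5595, -0.0249, 0.2053]
eef_rot: [-0.0, 0.932, 0.362, -0.001]
wrist_force: [-9.2, -0.6, 9.2]
opening: 0.45
grasp_force: 60.2
```

```bash
echo 'print("T",round(o["joint_efforts"][5]+1.35*o["dq"][5],4))'>>t.py; python3 t.py
```

```text
t 32.45 turned 1.5077 M [0.0868 1.4636 0.2351] F [-9.171  -0.6425  9.2111] p [ 0.5595 -0.0249  0.2053] e6 0.12850183993577957 dq6 0.09933434126992564
T 0.2626
```

>>> send_rows(dr=[[0,0,0.25],[0,0,0.5],[0,0,0.75],[0,0,1],[0,0,1.25],[0,0,1.5],[0,0,1.75],[0,0,2]], xyz=[[0,0,0],[0,0,0],[0,0,0],[0,0,0],[0,0,0],[0,0,0],[0,0,0],[0,0,0]], jaw=[30,30,30,30,30,30,30,30])

```text
time_s: 33.45
eef_pos: [0.5594, -0.0248, 0.2053]
eef_rot: [-0.0, 0.965, 0.263, -0.001]
wrist_force: [-8.8, 0.7, 10.3]
opening: 0.445
grasp_force: 60.3
```

```bash
python3 t.py
```

```text
t 33.45 turned 1.7175 M [0.2296 1.5482 0.2407] F [-8.8303  0.677  10.336 ] p [ 0.5594 -0.0248  0.2053] e6 -0.004070506256539375 dq6 0.20750433749204453
T 0.2761
```

>>> send_rows(dr=[[0,0,0.15],[0,0,0.3],[0,0,0.45],[0,0,0.6],[0,0,0.75],[0,0,0.9],[0,0,1.05],[0,0,1.2]], xyz=[[0,0,0],[0,0,0],[0,0,0],[0,0,0],[0,0,0],[0,0,0],[0,0,0],[0,0,0]], jaw=[30,30,30,30,30,30,30,30])

```text
time_s: 34.45
eef_pos: [0.5594, -0.0247, 0.2054]
eef_rot: [-0.0, 0.979, 0.202, -0.002]
wrist_force: [-9.4, 0.8, 11.4]
opening: 0.447
grasp_force: 60.3
```

```bash
python3 t.py
```

```text
t 34.45 turned 1.8428 M [0.2564 1.536  0.2932] F [-9.416   0.797  11.3989] p [ 0.5594 -0.0247  0.2054] e6 0.11667435988783836 dq6 0.12433964886572423
T 0.2845
```

>>> send_rows(dr=[[0,0,0.13],[0,0,0.25],[0,0,0.38],[0,0,0.5],[0,0,0.63],[0,0,0.75],[0,0,0.88],[0,0,1]], xyz=[[0,0,0],[0,0,0],[0,0,0],[0,0,0],[0,0,0],[0,0,0],[0,0,0],[0,0,0]], jaw=[30,30,30,30,30,30,30,30])

```text
time_s: 35.45
eef_pos: [0.5594, -0.0246, 0.2054]
eef_rot: [-0.001, 0.989, 0.15, -0.002]
wrist_force: [-9.6, 0.5, 11.0]
opening: 0.452
grasp_force: 60.4
```

```bash
python3 t.py
```

```text
t 35.45 turned 1.9473 M [0.3208 1.6116 0.3443] F [-9.5651  0.5063 11.003 ] p [ 0.5594 -0.0246  0.2054] e6 0.1629706146195531 dq6 0.09752282122397585
T 0.2946
```

>>> send_rows(dr=[[0,0,0.13],[0,0,0.25],[0,0,0.38],[0,0,0.5],[0,0,0.63],[0,0,0.75],[0,0,0.88],[0,0,1]], xyz=[[0,0,0],[0,0,0],[0,0,0],[0,0,0],[0,0,0],[0,0,0],[0,0,0],[0,0,0]], jaw=[30,30,30,30,30,30,30,30])

```text
time_s: 36.45
eef_pos: [0.5593, -0.0245, 0.2054]
eef_rot: [-0.0, 0.995, 0.098, -0.002]
wrist_force: [-10.1, 2.4, 11.1]
opening: 0.445
grasp_force: 60.4
```

```bash
python3 t.py
```

```text
t 36.45 turned 2.052 M [0.3135 1.5919 0.3031] F [-10.0658   2.3753  11.0725] p [ 0.5593 -0.0245  0.2054] e6 0.17163765616714954 dq6 0.10132370400953679
T 0.3084
```

>>> send_rows(dr=[[0,0,0.13],[0,0,0.25],[0,0,0.38],[0,0,0.5],[0,0,0.63],[0,0,0.75],[0,0,0.88],[0,0,1]], xyz=[[0,0,0],[0,0,0],[0,0,0],[0,0,0],[0,0,0],[0,0,0],[0,0,0],[0,0,0]], jaw=[30,30,30,30,30,30,30,30])

```text
time_s: 37.45
eef_pos: [0.5593, -0.0244, 0.2054]
eef_rot: [-0.0, 0.999, 0.046, -0.002]
wrist_force: [-9.6, 2.9, 12.4]
opening: 0.442
grasp_force: 60.4
```

```bash
python3 t.py
```

```text
t 37.45 turned 2.1568 M [0.375  1.623  0.2335] F [-9.5995  2.8903 12.3545] p [ 0.5593 -0.0244  0.2054] e6 0.10578048415482044 dq6 0.09971316842890077
T 0.2404
```

The torque is falling, so the click has begun. A little further to seat it.

>>> send_rows(dr=[[0,0,0.1],[0,0,0.2],[0,0,0.3],[0,0,0.4],[0,0,0.5],[0,0,0.6],[0,0,0.7],[0,0,0.8]], xyz=[[0,0,0],[0,0,0],[0,0,0],[0,0,0],[0,0,0],[0,0,0],[0,0,0],[0,0,0]], jaw=[30,30,30,30,30,30,30,30])

```text
time_s: 38.45
eef_pos: [0.5593, -0.0243, 0.2054]
eef_rot: [-0.001, 1.0, 0.004, -0.002]
wrist_force: [-9.2, 2.7, 11.8]
opening: 0.441
grasp_force: 60.6
```

```bash
python3 t.py
```

```text
t 38.45 turned 2.2411 M [ 0.5198  1.6242 -0.0841] F [-9.2034  2.708  11.8468] p [ 0.5593 -0.0243  0.2054] e6 -0.16465164721012115 dq6 0.08305258417687443
T -0.0525
```

Torque has fallen by 0.36 N m and gone negative, so it has clicked once. A small further turn gives slip margin, then release.

>>> send_rows(dr=[[0,0,0.1],[0,0,0.2],[0,0,0.3],[0,0,0.4],[0,0,0.5],[0,0,0.6],[0,0,0.6],[0,0,0.6]], xyz=[[0,0,0],[0,0,0],[0,0,0],[0,0,0],[0,0,0],[0,0,0],[0,0,0],[0,0,0]], jaw=[30,30,30,30,30,30,30,30])

```text
time_s: 39.45
eef_pos: [0.5594, -0.0243, 0.2054]
eef_rot: [-0.001, 1.0, -0.027, -0.002]
wrist_force: [-10.2, 3.2, 11.7]
opening: 0.447
grasp_force: 60.6
```

```bash
python3 t.py
```

```text
t 39.45 turned 2.3038 M [ 0.4543  1.6646 -0.123 ] F [-10.1536   3.152   11.7102] p [ 0.5594 -0.0243  0.2054] e6 -0.14049695804715157 dq6 -0.0017154423400090784
T -0.1428
```

>>> send_rows(dr=[[0,0,0],[0,0,0],[0,0,0],[0,0,0],[0,0,0],[0,0,0],[0,0,0],[0,0,0]], xyz=[[0,0,0],[0,0,0],[0,0,0],[0,0,0],[0,0,0],[0,0,-1],[0,0,-3],[0,0,-6]], jaw=[48,55,62,66,66,66,66,66])

```text
time_s: 40.45
eef_pos: [0.5603, -0.0249, 0.2652]
eef_rot: [-0.0, 1.0, -0.028, -0.001]
wrist_force: [1.1, -0.5, 0.3]
opening: 0.661
grasp_force: 0.0
```

>>> send_rows(dr=[[0,0,0],[0,0,0],[0,0,0],[0,0,0],[0,0,0],[0,0,0],[0,0,0],[0,0,0]], xyz=[[0,0,-2],[-2,0,-3],[-5,0,-4],[-8,0,-4],[-11,0,-4],[-12,0,-4],[-12,0,-4],[-12,0,-4]], jaw=[66,66,66,66,66,66,66,66])

```text
time_s: 41.45
eef_pos: [0.4417, -0.0186, 0.3051]
eef_rot: [0.0, 1.0, -0.028, 0.0]
wrist_force: [-0.2, -0.0, 0.6]
opening: 0.661
grasp_force: 0.0
```

Run:
```python
from h import *
p={}
for n in C:
    b=ctrl.camera(n)[:,:,::-1].copy();cv2.imwrite(f"pics/{n}5.png",b)
    h=cv2.cvtColor(b,cv2.COLOR_BGR2HSV);m=cv2.inRange(h,(0,110,50),(6,255,255))|cv2.inRange(h,(168,90,50),(180,255,255))
    c=proj(n,(.559,-.026,.206)).astype(int);mm=np.zeros_like(m);s=np.s_[c[1]-15:c[1]+15,c[0]-15:c[0]+15];mm[s]=m[s]
    M=cv2.moments(mm,True);p[n]=(M["m10"]/max(M["m00"],1),M["m01"]/max(M["m00"],1))
print(p,tri(p["side"],p["top"]))
goto((.4,0,.3,0))
cv2.imwrite("pics/c8.png",cv2.resize(cv2.imread("pics/side5.png")[140:340,200:400],None,fx=3,fy=3,interpolation=2))
```

```text
{'side': (308.8269230769231, 175.76923076923077), 'top': (319.0779220779221, 176.96103896103895)} (array([ 0.5607, -0.0247,  0.2069]), np.float64(0.0013131331214791932))
p [ 0.4415 -0.0185  0.3047] yaw -0.05498446194222071 F [ 0.3003 -0.8191  0.1956] M [-0.0047  0.027  -0.0265] q [-0.3118 -0.1752  1.8536  0.0001  1.4633  1.3139]
xyz [-4.2485 -1.6236  0.4731] dr [-0.0008  0.0008 -0.5251]
```

View pics/c8.png

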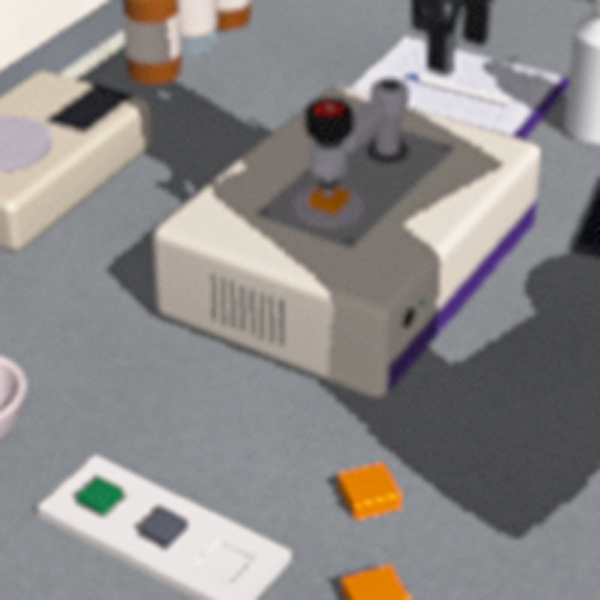

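The view shows the arm home, the tip on the plaque at crop (328,200), green and grey in their pockets, and the gripper clear.

```bash
python3 -c "
from bench import ctrl
print(ctrl.hand_in())"
```

```text
the job is handed in; nothing more can be done
None
```

The amber plaque is on the crystal, centred to about 2 mm, with the press arm home and the clutch turned through one click (judged from a 0.36 N m torque drop); the robot is clear and the job is handed in, though no verdict came back.

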